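# Open the ratchet clamp round a lock cylinder

## Task

The lock cylinder lying in the ratchet clamp is due to come out, so open the clamp fully: with a fingertip press down the release button on top of the sliding jaw and, keeping it pressed, push the jaw back along its bar until it meets the end stop. Then take the hand away so that the button springs up again. Leave the lock cylinder lying where it is, and do not pick up or shift anything else on the bench.

Things in the scene. Friction and masses are not known exactly. Their poses are not given: they have to be found in the camera images.
- clamp: Ratchet clamp bolted to the bench: grey base plate 76 x 236 x 10 mm. Origin: centre of its underside, on the bench. Its own y axis runs along the bar, its z is up. The fixed jaw stands at the +y end (face at y = +90 mm, top 70 mm above the bench) with a flat bed before it (top 38 mm above the bench); the sliding jaw opens towards -y. The toothed steel bar (16 mm wide, top 34 mm above the bench) runs from the bed to the end stop at the -y end. It cannot be moved.
- jaw (a joint): Sliding jaw of the clamp, black, 64 mm wide (clamp x), 50 mm long (clamp y), its main top 68 mm above the bench. Value in m along the clamp's -y: 0 = closed up to 36 mm from the fixed jaw, 0.100 = fully open, against the end stop. A ratchet under the bar (teeth 8 mm apart) blocks it towards open until the release button is more than half down; then it slides with 1 to 4 N. Left alone it stays where it is.
- release (a joint): Release button on the sliding jaw: value in m, 0 = up, 0.008 = fully down (4 N to start, 9 N at the bottom). It may stand up to 0.004 lower while the ratchet rides on a tooth. The teeth are clear from 0.004 on; a spring lifts it when let go, so it has to be kept down while the jaw is pushed.
- button_top (a point): Centre of the release button's flat ribbed top, moving with the jaw and the button; 82 mm above the bench when up. The top is 38 mm (clamp x) by 31 mm (clamp y), with axes as the clamp's. 17.5 mm from this point on the clamp's -y side stands the jaw's thumb rest, an upright wall 46 mm wide, 9 mm thick, top 106 mm above the bench: a finger standing on the button can push the jaw by it. The other three sides are open.
- end_stop (a point): The middle of the upper edge of the end stop's face, 46 mm above the bench, where the sliding jaw's back arrives when fully open. The end stop is a grey block 44 mm wide, 17 mm thick.
- lock_centre (a point): Centre of the silver lock cylinder, 62 x 33 x 17 mm, lying loose on the clamp's bed against the fixed jaw, its long side across the bar (clamp x), top 55 mm above the bench. To be left alone.
- padlock: Bystander: brass padlock 62 x 40 x 18 mm, lying loose beside the clamp; origin under its centre.
- block: Bystander: small steel jaw block 34 x 22 x 16 mm, loose beside the clamp; origin under its centre.
- key: Bystander: key with black head 29 x 65 x 7 mm, loose beside the clamp; origin under its centre.
- cylinder: Bystander: brass lock cylinder 62 x 33 x 17 mm, loose on the bench behind the clamp, not in it; origin under its centre.
- loupe: Bystander: black loupe 35 x 35 x 28 mm, loose behind the clamp; origin under its centre.
- case: Bystander: small carton 52 x 85 x 36 mm, loose behind the clamp; origin under its centre.

How it is judged (in metres and radians):
On the way, in this order (a step that is already met when the one before it is completed fails the run):
1. the release button is pressed down by the fingers while the jaw is not yet open (value of joint release above 0.0045 m and contact force between the fingers and clamp above 0.5 N and value of joint jaw below 0.095 m), for 0.1 s.
2. the jaw is pushed back against the end stop (value of joint jaw above 0.097 m), for 0.1 s.
At the end, for the whole second after the job is handed in: The sliding jaw stands fully open within 4 mm of the end stop (joint over 0.096 m), at rest; the release button has sprung up (under 3 mm down); the lock cylinder lies within 12 mm of where it lay (value of joint jaw above 0.096 m and value of joint release below 0.003 m and velocity of joint jaw below 0.005 m/s and distance of lock_centre from where it was at the start of the episode below 0.012 m); the robot touches nothing.
It fails at once if the lock cylinder in the clamp is shoved or lifted (more than 12 mm) (distance of lock_centre from where it was at the start of the episode above 0.012 m).
It fails at once if a bystander is shifted or lifted by more than 15 mm (distance of any of padlock, block, key, cylinder, loupe, case from where it was at the start of the episode above 0.015 m).
It also fails if it takes over 32 s, if anything falls off the work surface, if the arm or the gripper's body presses on something with over 40 N, if the wrist force passes 120 N, or if a joint passes its speed limit or range.

## Robot

A 6-joint arm with a two-finger parallel gripper is mounted at the origin on a cart in front of the work surface, level with it; the furniture and walls round the work are solid. World frame = base frame: x ahead of the robot, y to its left, z up, the work surface at z = 0. Lengths are in mm, angles in rad, forces in N, time in s.
With the tool pointing down it reaches from about 200 to 875 mm from the base axis. Payload 3.4 kg.
Tool frame: the origin (TCP) lies at the very end of the fingers, on their centre line; the grasp point (between the pads) lies 19 mm behind it; z points along the fingers, y is the line along which they close (so a half turn about z gives the same grasp; the last joint's range is limited). The gripper opens to 94 mm and grips with 3 to 60 N. Pads are 16 mm wide; open, the fingers measure 119 mm over their backs; the gripper's body (75 mm by 177 mm) begins 78 mm behind the grasp point.
Start: joints at [-1.411, 0.276, 1.505, -0, 1.361, -0.121], TCP at [159.345, -552.517, 205.493] pointing down, gripper open.
Joint ranges: [-2.89, 2.89], [-0.75, 2.08], [0.22, 2.7], [-1.18, 4.32], [0.11, 2.71], [-2.7, 2.7]. Speed limits (rad/s): [2.57, 2.57, 3.14, 3.14, 3.14, 3.14].

## Interface

Orientations are given as a rotation vector (axis times angle).
In Python, from plant import telemetry, grab_frame, order, recognise, regions_of gives the robot as it stands.
- The arm moves only by the shell command python3 -m pendant 'ROWS' [FORCE]. ROWS is JSON, a list of rows, each an object with "gripper": the opening, from -1 (shut) to 1 (fully open); "delta_pos": the shift along the tool's x, y, z in mm, a list of three; "delta_rot": the turn, a rotation vector about the tool's x, y, z in degrees, a list of three. In form: [{"gripper": gripper, "delta_pos": [tx, ty, tz], "delta_rot": [ax, ay, az]}, ...]. A call has 1 to 10 rows; each row is the pose to reach, as a shift and turn from the pose commanded when the call began, along the tool's axes at that moment; what a row does not reach only later rows make up. A row lasts 1/12 s, in which the tool goes at most 41.7 mm and 7.16 degrees, less where a joint would pass 70% of its speed; a pose out of reach is approached as far as the arm can. A call with a gripper value outside its range is refused whole. The fingers move at their own pace and stop on an object; FORCE is the grip in N (left out, the last holds). Time passes only in rows, so rows that repeat a pose let the fingers close. It gives the time, the measured TCP pose, the force, the opening and the grip force at its end, in the units of the state.
- telemetry.get_state(): the state, without advancing time (a new reading comes with each control period).
- grab_frame(name): name is "scene" or "top" or "wrist"; returns a dict with "img" (384x512x3 uint8, blue, green, red), "fx", "fy", "cx", "cy" (pixels), "view" (4x4, takes a point from world to camera coordinates). Camera axes: x right, y up, looking along -z (the intrinsics and any distortion apply to the point x, -y, -z); pixel columns grow to the right and rows downward; lengths in mm; the calibration is good to about 2 mm. A picture is of the moment at which its call begins. There is no depth.
- order.finish_job(): hands the job in; it is judged then, once.
Trained networks look in the newest picture that a camera, given by its name, has taken for a name from the list of things; names that differ only in an ending like _2 or _b are one class to them, and where a whole thing is asked for, a point or a joint stands for the part that bears it (a point fixed in the world has none). Each returns a list of dicts, best first, with "score" (0 to 1); they miss things now and then, are a little off and sometimes report something else, mostly with a low value. They report only what shows in the picture. A call takes as long as a camera call.
- recognise(camera, thing): "rect" ([left, top, width, height] in pixels, round what is visible of it).
- regions_of(camera, thing): "mask" (384x512 bool, what is visible of it) and "rect" ([left, top, width, height] in pixels, round what is visible of it).
The state is a dict: "clock": time; "qpos": joint angles; "qd": joint speeds; "tau": joint torques, N m; "eef_pos": TCP position; "orientation": TCP orientation; "ft_force": force on the tool from outside, world axes, zero at the start; "ft_torque": the same for the moment, N m; "gripper_width": finger opening in mm; "grasp_force": force on a finger pad.
Only numpy, scipy, OpenCV 4.12 (cv2) and the standard library are available. Lean on these libraries where they do the work, as an engineer would, in place of code of your own. Each camera call takes 0.05 s, during which the arm holds its last target. There are 200 camera calls.

## Working session

There is one attempt and no reset: what is moved stays moved. The work goes in short steps, Python scripts to look and compute and a shell command to move; the robot and the scene stay as the last step left them, time stands still between calls to the robot, and variables do not carry over. Pictures are saved under pics/ and viewed, at most 10 in all, crops included, and the job is handed in when it is done.

```bash
mkdir -p pics
cat > h.py <<'E'
import numpy as np, cv2
from scipy.spatial.transform import Rotation as R
from plant import telemetry, grab_frame, order, recognise, regions_of
def proj(f,p):
    c=f["view"]@np.append(np.array(p,float),1); return np.array([f["fx"]*c[0]/-c[2]+f["cx"], f["fy"]*-c[1]/-c[2]+f["cy"]])
def back(f,uv,z):
    d=np.array([(uv[0]-f["cx"])/f["fx"],-(uv[1]-f["cy"])/f["fy"],-1]); V=f["view"]; d=V[:3,:3].T@d; o=-V[:3,:3].T@V[:3,3]
    return o+d*(z-o[2])/d[2]
E
python3 - <<'E'
from h import *
s=telemetry.get_state(); print({k:np.round(v,3).tolist() for k,v in s.items()})
for n in ("top","scene"):
    f=grab_frame(n); cv2.imwrite(f"pics/{n}0.png",f["img"]); print(n,[k for k in f])
    for t,z in (("clamp",10),("button_top",82),("jaw",68),("lock_centre",55),("release",82)):
        for m in regions_of(n,t)[:2]:
            ys,xs=np.nonzero(m["mask"]); (c,wh,a)=cv2.minAreaRect(np.c_[xs,ys].astype(np.float32))
            print(t,round(m["score"],2),m["rect"],np.round(c),np.round(wh),round(a),np.round(back(f,c,z)))
E
```

```text
{'clock': 0.0, 'qpos': [-1.411, 0.277, 1.506, -0.0, 1.361, -0.121], 'qd': [-0.002, -0.0, 0.001, 0.0, 0.001, 0.0], 'tau': [-0.001, -40.46, -23.723, 0.07, 0.034, -0.0], 'eef_pos': [159.239, -551.928, 204.619], 'orientation': [-3.109, -0.439, 0.0], 'ft_force': [-0.223, 0.094, 0.021], 'ft_torque': [0.055, -0.021, 0.004], 'grasp_force': 0.0, 'gripper_width': 94.334}
top ['img', 'fx', 'fy', 'cx', 'cy', 'view']
clamp 0.58 [207.9, 230.2, 120.1, 42.8] [267. 252.] [122.  40.] 2 [534.  16.  10.]
button_top 0.88 [262.8, 239.2, 13.6, 20.1] [270. 249.] [22. 17.] 90 [534.  14.  82.]
button_top 0.75 [240.6, 285.1, 28.6, 12.1] [252. 286.] [15. 29.] 45 [468.  47.  82.]
jaw 0.81 [255.0, 233.0, 33.2, 31.9] [272. 250.] [33. 29.] 90 [532.  10.  68.]
lock_centre 0.63 [221.2, 229.4, 15.2, 35.5] [230. 250.] [33. 17.] 90 [536.  88.  55.]
release 0.73 [263.8, 238.1, 18.8, 22.6] [270. 250.] [21. 16.] 90 [534.  13.  82.]
scene ['img', 'fx', 'fy', 'cx', 'cy', 'view']
clamp 0.92 [229.8, 176.8, 108.5, 89.1] [280. 219.] [ 57. 116.] 52 [553.  13.  10.]
button_top 0.73 [274.1, 191.6, 27.3, 15.3] [289. 198.] [24. 16.] 27 [526.  25.  82.]
jaw 0.81 [268.7, 176.4, 42.7, 51.9] [293. 200.] [41. 45.] 35 [527.  10.  68.]
jaw 0.35 [248.3, 216.1, 31.1, 25.5] [265. 227.] [34. 16.] 45 [519. 103.  68.]
lock_centre 0.89 [247.8, 217.6, 32.1, 25.9] [266. 227.] [32. 15.] 49 [527.  89.  55.]
release 0.54 [276.4, 186.5, 26.3, 22.2] [289. 199.] [25. 17.] 27 [525.  26.  82.]
```

View pics/top0.png

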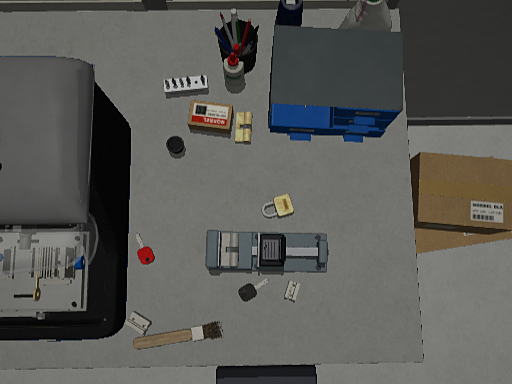

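View pics/scene0.png

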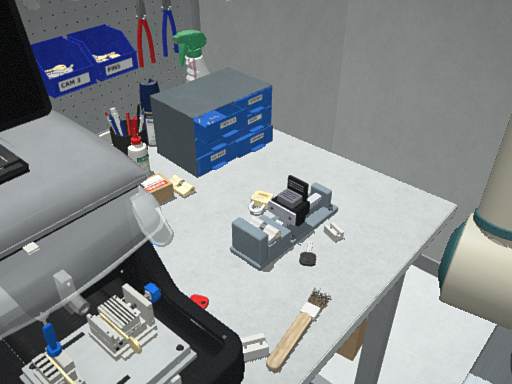

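The top view shows the clamp along world y, with the fixed jaw on the left (+y, px 208–222) and the button at (270,249). The end stop is on the right at about px 325. The scene view shows the thumb rest on the -y side, at (298,185). The clamp yaw is about -1.5°.

Run:
```python
from h import *
s=telemetry.get_state(); r=R.from_rotvec(s["orientation"])
d=np.array([534,14,210])-s["eef_pos"]; print(r.inv().apply(d))
c,sn=np.cos(np.radians(88.5)),np.sin(np.radians(88.5))
T=np.c_[[c,sn,0],[sn,-c,0],[0,0,-1]]
print(np.degrees((r.inv()*R.from_matrix(T)).as_rotvec()))
```

```text
[ 516.9730082  -440.48680721   -4.54457669]
[ 4.17515708e-03  3.58321768e-03 -7.24113781e+01]
```

```bash
R1='x'; python3 -m pendant '[{"gripper":-1,"delta_pos":[517,-440,-5],"delta_rot":[0,0,-72.4]},{"gripper":-1,"delta_pos":[517,-440,-5],"delta_rot":[0,0,-72.4]},{"gripper":-1,"delta_pos":[517,-440,-5],"delta_rot":[0,0,-72.4]},{"gripper":-1,"delta_pos":[517,-440,-5],"delta_rot":[0,0,-72.4]},{"gripper":-1,"delta_pos":[517,-440,-5],"delta_rot":[0,0,-72.4]},{"gripper":-1,"delta_pos":[517,-440,-5],"delta_rot":[0,0,-72.4]},{"gripper":-1,"delta_pos":[517,-440,-5],"delta_rot":[0,0,-72.4]},{"gripper":-1,"delta_pos":[517,-440,-5],"delta_rot":[0,0,-72.4]},{"gripper":-1,"delta_pos":[517,-440,-5],"delta_rot":[0,0,-72.4]},{"gripper":-1,"delta_pos":[517,-440,-5],"delta_rot":[0,0,-72.4]}]' 30
python3 - <<'E'
from h import *
s=telemetry.get_state(); r=R.from_rotvec(s["orientation"])
print(s["qpos"],s["eef_pos"],r.inv().apply(np.array([534,14,210])-s["eef_pos"]), np.degrees(np.arctan2(*r.as_matrix()[[1,0],0])))
E
```

```text
clock: 1.43
eef_pos: [390.1, -203.3, 208.9]
orientation: [2.258, 2.182, 0.0]
ft_force: [0.2, -0.5, 0.2]
gripper_width: 30.9
grasp_force: 0.0
[-6.38822575e-01  6.70317065e-02  1.76168305e+00 -8.44120626e-05
  1.31169322e+00 -6.04627989e-01] [ 390.10109096 -203.32610973  208.93965567] [222.11492796 136.39065576  -1.09823541] 88.042011268824
```

```bash
python3 -m pendant '[{"gripper":-1,"delta_pos":[210,130,0],"delta_rot":[0,0,0]},{"gripper":-1,"delta_pos":[210,130,0],"delta_rot":[0,0,0]},{"gripper":-1,"delta_pos":[210,130,0],"delta_rot":[0,0,0]},{"gripper":-1,"delta_pos":[210,130,0],"delta_rot":[0,0,0]},{"gripper":-1,"delta_pos":[210,130,0],"delta_rot":[0,0,0]},{"gripper":-1,"delta_pos":[210,130,0],"delta_rot":[0,0,0]},{"gripper":-1,"delta_pos":[210,130,0],"delta_rot":[0,0,0]},{"gripper":-1,"delta_pos":[210,130,0],"delta_rot":[0,0,0]},{"gripper":-1,"delta_pos":[210,130,0],"delta_rot":[0,0,0]},{"gripper":-1,"delta_pos":[210,130,0],"delta_rot":[0,0,0]}]'
python3 - <<'E'
from h import *
s=telemetry.get_state(); r=R.from_rotvec(s["orientation"])
print(s["eef_pos"], np.degrees(np.arctan2(*r.as_matrix()[[1,0],0])))
n="wrist"; f=grab_frame(n); cv2.imwrite(f"pics/{n}0.png",f["img"])
for t,z in (("button_top",82),("jaw",68),("lock_centre",55),("clamp",10)):
    for m in regions_of(n,t)[:2]:
            ys,xs=np.nonzero(m["mask"]); (c,wh,a)=cv2.minAreaRect(np.c_[xs,ys].astype(np.float32))
            print(t,round(m["score"],2),m["rect"],np.round(c),np.round(wh),round(a,1),np.round(back(f,c,z)),[np.round(back(f,q,z)[:2]).tolist() for q in cv2.boxPoints((c,wh,a))])
E
```

```text
clock: 2.27
eef_pos: [526.9, -1.6, 208.5]
orientation: [-2.267, -2.175, 0.002]
ft_force: [-0.3, 0.4, -0.3]
gripper_width: 0.5
grasp_force: 0.0
[526.86301139  -1.5830569  208.47512681] 87.63800823351832
button_top 0.83 [245.2, 155.3, 34.7, 30.7] [262. 170.] [27. 34.] 90.0 [535.  16.  82.] [[516.0, 32.0], [554.0, 31.0], [554.0, -0.0], [515.0, 1.0]]
button_top 0.32 [417.8, 0.0, 38.8, 21.4] [436.  10.] [19. 38.] 90.0 [713. 171.  82.] [[693.0, 180.0], [731.0, 178.0], [733.0, 161.0], [695.0, 163.0]]
jaw 0.78 [234.4, 147.0, 51.7, 51.0] [260. 173.] [52. 52.] 90.0 [533.  11.  68.] [[504.0, 43.0], [564.0, 40.0], [563.0, -22.0], [500.0, -20.0]]
lock_centre 0.89 [235.6, 88.6, 51.8, 30.4] [261. 104.] [29. 52.] 90.0 [537.  91.  55.] [[508.0, 108.0], [567.0, 105.0], [567.0, 73.0], [506.0, 75.0]]
clamp 0.59 [229.5, 59.0, 66.0, 180.2] [262. 149.] [178.  63.] 90.0 [536.  34.  10.] [[500.0, 148.0], [580.0, 145.0], [578.0, -99.0], [485.0, -95.0]]
```

View pics/wrist0.png

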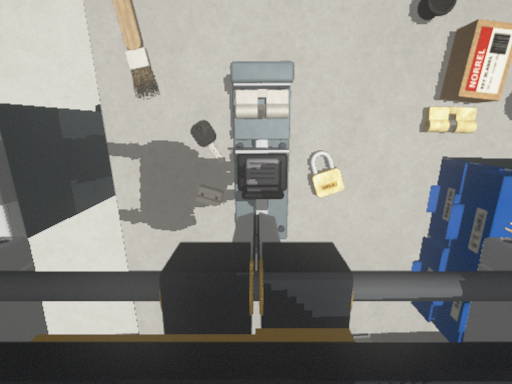

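The wrist view shows the button at (262,170). That back-projects to about (535,16), which agrees with the top view. The thumb rest lies just on its -y side, at about row 192. Next I move above the button.

```bash
python3 -m pendant '[{"gripper":-1,"delta_pos":[17,7.5,20],"delta_rot":[0,0,0]},{"gripper":-1,"delta_pos":[17,7.5,55],"delta_rot":[0,0,0]},{"gripper":-1,"delta_pos":[17,7.5,90],"delta_rot":[0,0,0]},{"gripper":-1,"delta_pos":[17,7.5,112],"delta_rot":[0,0,0]},{"gripper":-1,"delta_pos":[17,7.5,112],"delta_rot":[0,0,0]},{"gripper":-1,"delta_pos":[17,7.5,112],"delta_rot":[0,0,0]},{"gripper":-1,"delta_pos":[17,7.5,112],"delta_rot":[0,0,0]}]'
python3 - <<'E'
from h import *
s=telemetry.get_state(); print(s["eef_pos"],s["gripper_width"])
n="scene"; f=grab_frame(n); p=proj(f,[535,15,82]).astype(int); print(p, proj(f,s["eef_pos"]))
i=f["img"][p[1]-60:p[1]+60,p[0]-80:p[0]+80]; cv2.imwrite("pics/s1.png",cv2.resize(i,None,fx=5,fy=5))
E
```

```text
clock: 3.1
eef_pos: [537.1, 15.7, 98.0]
orientation: [2.265, 2.174, 0.003]
ft_force: [0.8, 0.7, -0.3]
gripper_width: 0.4
grasp_force: 0.0
[537.13851753  15.72153023  97.97977064] 0.42504761988024176
[288 193] [287.70240877 186.33926107]
```

View pics/s1.png

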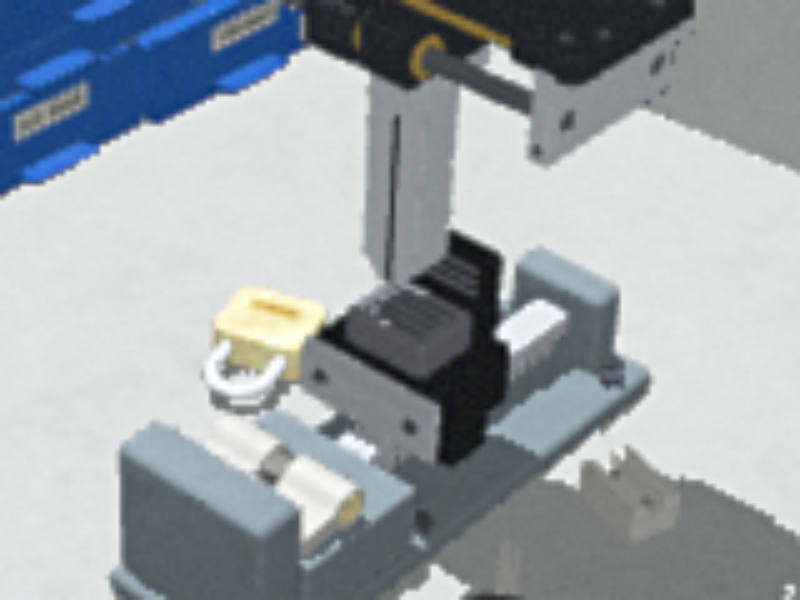

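The closed fingers hang just above the button's centre, in front of the thumb rest and clear of it. Next I press.

```bash
python3 -m pendant '[{"gripper":-1,"delta_pos":[0,-1,8],"delta_rot":[0,0,0]},{"gripper":-1,"delta_pos":[0,-1,14],"delta_rot":[0,0,0]},{"gripper":-1,"delta_pos":[0,-1,18],"delta_rot":[0,0,0]},{"gripper":-1,"delta_pos":[0,-1,22],"delta_rot":[0,0,0]},{"gripper":-1,"delta_pos":[0,-1,22],"delta_rot":[0,0,0]},{"gripper":-1,"delta_pos":[0,-1,22],"delta_rot":[0,0,0]}]'
```

```text
clock: 3.65
eef_pos: [535.6, 16.1, 75.5]
orientation: [2.264, 2.176, 0.002]
ft_force: [-1.1, 0.4, 8.2]
gripper_width: 0.6
grasp_force: 3.9
```

```bash
python3 -m pendant '[{"gripper":-1,"delta_pos":[-3,0,0.5],"delta_rot":[0,0,0]},{"gripper":-1,"delta_pos":[-6,0,0.5],"delta_rot":[0,0,0]},{"gripper":-1,"delta_pos":[-9,0,0.5],"delta_rot":[0,0,0]},{"gripper":-1,"delta_pos":[-12,0,0.5],"delta_rot":[0,0,0]},{"gripper":-1,"delta_pos":[-16,0,0.5],"delta_rot":[0,0,0]},{"gripper":-1,"delta_pos":[-20,0,0.5],"delta_rot":[0,0,0]},{"gripper":-1,"delta_pos":[-25,0,0.5],"delta_rot":[0,0,0]},{"gripper":-1,"delta_pos":[-30,0,0.5],"delta_rot":[0,0,0]},{"gripper":-1,"delta_pos":[-30,0,0.5],"delta_rot":[0,0,0]}]'
```

```text
clock: 4.4
eef_pos: [534.5, -14.2, 75.3]
orientation: [2.265, 2.175, 0.002]
ft_force: [-0.7, -0.1, 7.9]
gripper_width: 0.4
grasp_force: 3.9
```

```bash
python3 -m pendant '[{"gripper":-1,"delta_pos":[-4,0,0],"delta_rot":[0,0,0]},{"gripper":-1,"delta_pos":[-8,0,0],"delta_rot":[0,0,0]},{"gripper":-1,"delta_pos":[-13,0,0],"delta_rot":[0,0,0]},{"gripper":-1,"delta_pos":[-18,0,0],"delta_rot":[0,0,0]},{"gripper":-1,"delta_pos":[-23,0,0],"delta_rot":[0,0,0]},{"gripper":-1,"delta_pos":[-28,0,0],"delta_rot":[0,0,0]},{"gripper":-1,"delta_pos":[-32,0,0],"delta_rot":[0,0,0]},{"gripper":-1,"delta_pos":[-36,0,0],"delta_rot":[0,0,0]},{"gripper":-1,"delta_pos":[-36,0,0],"delta_rot":[0,0,0]}]'
python3 - <<'E'
from h import *
n="scene"; f=grab_frame(n); p=proj(f,[535,-40,82]).astype(int)
i=f["img"][p[1]-60:p[1]+60,p[0]-80:p[0]+80]; cv2.imwrite("pics/s2.png",cv2.resize(i,None,fx=5,fy=5))
E
```

```text
clock: 5.15
eef_pos: [533.2, -49.7, 75.2]
orientation: [2.266, 2.175, 0.003]
ft_force: [-0.9, 0.7, 8.1]
gripper_width: 0.2
grasp_force: 3.9
```

View pics/s2.png

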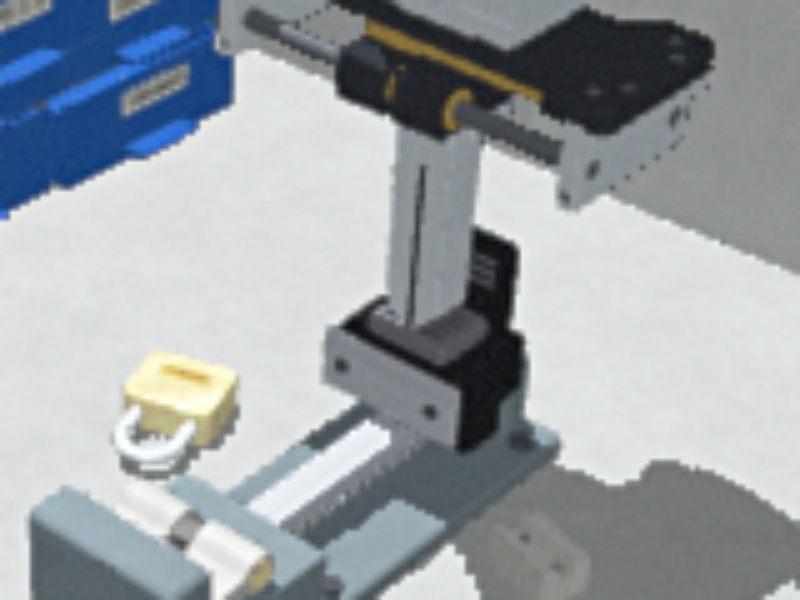

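The jaw has moved well back with the button down and is close to the end stop, at about (520,370) in the crop. I'll creep on until the force rises.

```bash
python3 -m pendant '[{"gripper":-1,"delta_pos":[-2,0,0],"delta_rot":[0,0,0]},{"gripper":-1,"delta_pos":[-4,0,0],"delta_rot":[0,0,0]},{"gripper":-1,"delta_pos":[-6,0,0],"delta_rot":[0,0,0]},{"gripper":-1,"delta_pos":[-8,0,0],"delta_rot":[0,0,0]},{"gripper":-1,"delta_pos":[-10,0,0],"delta_rot":[0,0,0]},{"gripper":-1,"delta_pos":[-12,0,0],"delta_rot":[0,0,0]},{"gripper":-1,"delta_pos":[-12,0,0],"delta_rot":[0,0,0]}]'
```

```text
clock: 5.78
eef_pos: [532.7, -59.4, 75.2]
orientation: [-2.266, -2.174, -0.007]
ft_force: [-1.1, 5.7, 7.9]
gripper_width: 0.5
grasp_force: 4.7
```

```bash
python3 -m pendant '[{"gripper":-1,"delta_pos":[-2,0,0],"delta_rot":[0,0,0]},{"gripper":-1,"delta_pos":[-4,0,0],"delta_rot":[0,0,0]},{"gripper":-1,"delta_pos":[-6,0,0],"delta_rot":[0,0,0]},{"gripper":-1,"delta_pos":[-6,0,0],"delta_rot":[0,0,0]}]'
```

```text
clock: 6.12
eef_pos: [532.7, -59.5, 75.2]
orientation: [-2.264, -2.165, -0.02]
ft_force: [2.3, 20.9, 10.9]
gripper_width: 0.3
grasp_force: 14.6
```

The TCP has stalled at 21 N, so the jaw is against the stop. I'll unload sideways without dragging it, then lift straight up.

```bash
python3 -m pendant '[{"gripper":-1,"delta_pos":[4,0,0],"delta_rot":[0,0,0]},{"gripper":-1,"delta_pos":[6.5,0,-2],"delta_rot":[0,0,0]},{"gripper":-1,"delta_pos":[6.5,0,-6],"delta_rot":[0,0,0]},{"gripper":-1,"delta_pos":[7,0,-12],"delta_rot":[0,0,0]},{"gripper":-1,"delta_pos":[9,0,-25],"delta_rot":[0,0,0]},{"gripper":-1,"delta_pos":[12,0,-60],"delta_rot":[0,0,0]},{"gripper":-1,"delta_pos":[12,0,-100],"delta_rot":[0,0,0]},{"gripper":-1,"delta_pos":[12,0,-130],"delta_rot":[0,0,0]},{"gripper":-1,"delta_pos":[12,0,-130],"delta_rot":[0,0,0]},{"gripper":-1,"delta_pos":[12,0,-130],"delta_rot":[0,0,0]}]'
python3 - <<'E'
from h import *
n="scene"; f=grab_frame(n); p=proj(f,[535,-30,82]).astype(int)
i=f["img"][p[1]-60:p[1]+60,p[0]-80:p[0]+80]; cv2.imwrite("pics/s3.png",cv2.resize(i,None,fx=5,fy=5))
for n in("scene","top","wrist"):
  f=grab_frame(n)
  for t,z in (("button_top",82),("lock_centre",55)):
    for m in recognise(n,t)[:1]:
      x,y,w,h=m["rect"]; print(n,t,m["score"],np.round(back(f,(x+w/2,y+h/2),z)))
E
```

```text
clock: 6.95
eef_pos: [532.9, -56.2, 205.8]
orientation: [2.263, 2.174, 0.003]
ft_force: [-0.2, 0.1, -0.0]
gripper_width: -0.0
grasp_force: 0.0
scene button_top 0.87 [523. -38.  82.]
scene lock_centre 0.69 [525.  98.  55.]
top button_top 0.38 [530. -40.  82.]
top lock_centre 0.82 [538.  87.  55.]
wrist button_top 0.84 [534. -51.  82.]
wrist lock_centre 0.83 [538.  87.  55.]
```

View pics/s3.png

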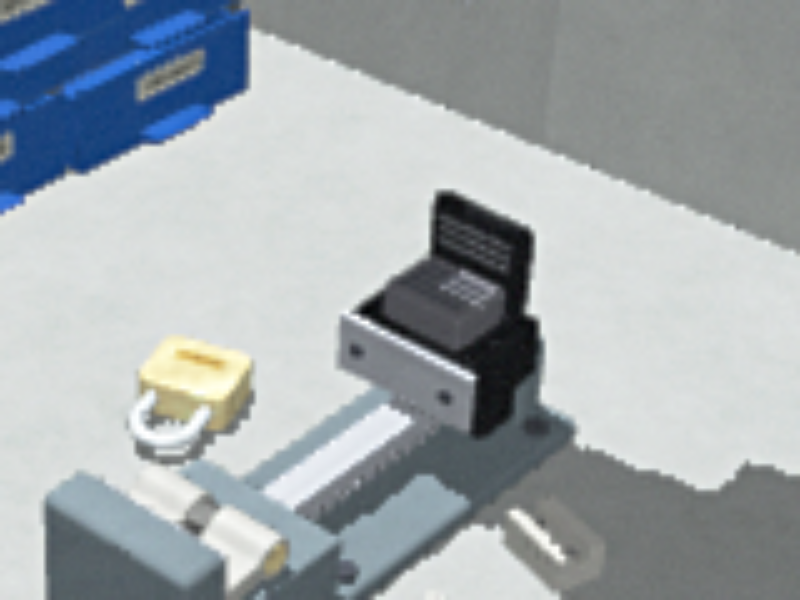

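The jaw stands back with its button up, and the lock cylinder hasn't moved. One close look from above will confirm contact with the end stop.

```bash
python3 -m pendant '[{"gripper":-1,"delta_pos":[-40,0,-20],"delta_rot":[0,0,0]},{"gripper":-1,"delta_pos":[-80,0,-40],"delta_rot":[0,0,0]},{"gripper":-1,"delta_pos":[-120,0,-40],"delta_rot":[0,0,0]},{"gripper":-1,"delta_pos":[-150,0,-40],"delta_rot":[0,0,0]},{"gripper":-1,"delta_pos":[-150,0,-40],"delta_rot":[0,0,0]},{"gripper":-1,"delta_pos":[-150,0,-40],"delta_rot":[0,0,0]}]'
python3 - <<'E'
from h import *
f=grab_frame("wrist"); p=proj(f,[533,-60,68]).astype(int); print(p)
y0,x0=max(p[1]-60,0),max(p[0]-80,0)
a=cv2.resize(f["img"][y0:y0+120,x0:x0+160],None,fx=4,fy=4)
g=grab_frame("top"); q=proj(g,[533,-60,68]).astype(int); b=cv2.resize(g["img"][q[1]-40:q[1]+40,q[0]-60:q[0]+60],(720//6*2,160))
cv2.imwrite("pics/w2.png",a)
E
```

```text
clock: 7.95
eef_pos: [525.7, -207.1, 243.6]
orientation: [-2.268, -2.172, -0.0]
ft_force: [-0.0, 0.6, 0.7]
gripper_width: 0.5
grasp_force: 0.0
[256  57]
```

View pics/w2.png

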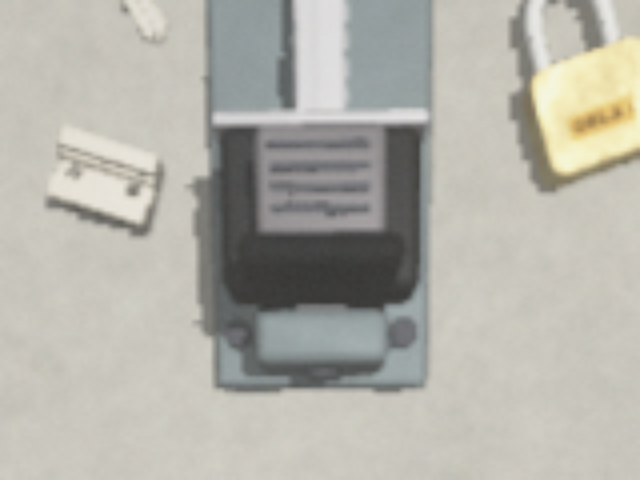

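Run:
```python
from h import *
f=grab_frame("wrist"); b=lambda r,z:back(f,((256-80)+320/4,r/4),z)[1].round(1)
print("jaw back",b(303,68),"jaw front",b(108,68),"stop front",b(308,46),"stop back",b(370,46),"plate end",b(388,10))
```

```text
jaw back -78.3 jaw front -25.2 stop front -76.2 stop back -95.1 plate end -97.3
```

```bash
python3 -c "
from plant import order; print(order.finish_job())"
```

```text
the job is handed in; nothing more can be done
None
```

The clamp is open: the sliding jaw stands against the end stop, the release button has sprung up, the lock cylinder still lies on its bed, and the job is handed in (the hand-in call returned no verdict).

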